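# Lock the tube rack onto the shaker

### The job

Secure the yellow tube rack on the shaker. First, with the retaining bar still swung open, push the rack along the deck into the bay between the blue rails until it is fully home against the back stop; then push the bar's free end round its pivot until the bar lies across the front of the rack, against the red stop post. Keep the rack upright, let go, and leave the bottle, the jar and the tip box where they stand.

Things in the scene. Friction and masses are not known exactly. Their poses are not given: they have to be found in the camera images.
- shaker: Cream bench shaker, switched off and fixed in place. Origin: under its centre, on the bench; z up. Aluminium deck 260 mm along its x, 230 mm along its y, top at z = 100 mm. +x is the loading direction: the rack is pushed along +x into the bay. The deck before the bay (x below 0) is clear but for the rack. Bar's pivot at x = 10, y = 92 mm.
- home (a point): Where rack_mid lies when the rack is fully home: shaker x = 60, y = 0, z = 125 mm; axes as the shaker's. From here: back stop (navy wall 30 mm tall) face at x = +37.5 mm; two navy side rails 20 mm tall above the deck, inner faces at y = +-62.5 mm, straight from x = -25 to +45 mm, flaring out to y = +-71 mm at x = -57 mm.
- stop (a point): Axis of the fixed red stop post at the bar's height: shaker x = 23, y = -86, z = 134 mm. Post 12 mm thick, 48 mm tall above the deck.
- rack_mid (a point): Centre of the loose yellow tube rack (open frame with pale tubes), half-way up. 75 mm along its x, 120 along its y, 50 tall; capped tubes rise 16 mm more. About 0.3 kg. Starts upright on the deck before the bay, its x along the shaker's +x to within 0.15 rad, up to 6 mm off the bay's centre line, 105 to 130 mm short of home.
- bar (a joint): Retaining bar's angle about its vertical pivot, rad. 0: closed against the stop post, running along the shaker's -y across the bay mouth. Grows as the free end swings out towards the shaker's -x: at 1.57 the bar points along -x, out over the deck's edge; limit 2.1. Light friction, no spring: it stays where left.
- bar_pivot (a point): On the pivot axis at the bar's mid-thickness, 134 mm above the bench. Steel bar 14 mm wide, 12 thick (128 to 140 mm above the bench), reaching 186 mm from the pivot. Axes turn with the bar, which runs along its -y. Closed, it stands 5 mm clear of the front of a rack that is home.
- bar_tip (a point): Near the bar's free end, 176 mm from the pivot, at mid-thickness; a red knob 16 mm thick stands here on the bar, 140 to 160 mm above the bench.
- bottle: Bystander: amber bottle with blue cap, 62 mm thick, 150 mm tall, upright on the bench. Origin: centre of its underside.
- jar: Bystander: white jar, 72 mm thick, 85 mm tall, upright on the bench. Origin: centre of its underside.
- tipbox: Bystander: blue box with pale lid, 87 x 124 x 77 mm, on the bench. Origin: centre of its underside.
Not all that is in view belongs to the job. What is shaped like the part that bears rack_mid but purple or turquoise is not meant.

How it is judged:
On the way, in this order (a step that is already met when the one before it is completed fails the run):
1. the rack is fully home in the bay while the bar is still open (more than 0.6 rad) (x of rack_mid in the frame of home between -0.004 and 0.004 m and y of rack_mid in the frame of home between -0.006 and 0.006 m and z of rack_mid in the frame of home between -0.004 and 0.004 m and angle between the y axis of rack_mid and the y axis of home, either way round below 0.08 rad and angle between rack_mid's own z axis and vertical below 0.05 rad and value of joint bar above 0.6 rad), for 0.2 s.
2. the bar is closed against its stop (value of joint bar below 0.05 rad), for 0.2 s.
At the end, for the whole second after the job is handed in: The rack stands upright (within 0.05 rad), within 4 mm of home along the bay and in height, 6 mm sideways and 0.08 rad in yaw, and the bar rests within 0.05 rad of its stop (x of rack_mid in the frame of home between -0.004 and 0.004 m and y of rack_mid in the frame of home between -0.006 and 0.006 m and z of rack_mid in the frame of home between -0.004 and 0.004 m and angle between the y axis of rack_mid and the y axis of home, either way round below 0.08 rad and angle between rack_mid's own z axis and vertical below 0.05 rad and value of joint bar below 0.05 rad and velocity of joint bar between -0.05 and 0.05 rad/s); the robot touches nothing.
It fails at once if the rack is tipped by more than 0.3 rad (angle between rack_mid's own z axis and vertical above 0.3 rad).
It fails at once if the bottle is moved by more than 25 mm or tipped (distance of bottle from where it was at the start of the episode above 0.025 m or angle between bottle's own z axis and vertical above 0.3 rad).
It fails at once if the jar is moved by more than 25 mm or tipped (distance of jar from where it was at the start of the episode above 0.025 m or angle between jar's own z axis and vertical above 0.3 rad).
It fails at once if the tip box is moved by more than 25 mm or tipped (distance of tipbox from where it was at the start of the episode above 0.025 m or angle between tipbox's own z axis and vertical above 0.3 rad).
It also fails if it takes over 64 s, if anything falls off the work surface, if the arm or the gripper's body presses on something with over 40 N, if the wrist force passes 120 N, or if a joint passes its speed limit or range.

### The arm

A 6-joint arm with a two-finger parallel gripper is mounted at the origin on the work surface. World frame = base frame: x ahead of the robot, y to its left, z up, the work surface at z = 0. Lengths are in m, angles in rad, forces in N, time in s.
With the tool pointing down it reaches from about 0.35 to 0.925 m from the base axis. Payload 6.4 kg.
Tool frame: the origin (TCP) lies at the very end of the fingers, on their centre line; the grasp point (between the pads) lies behind it (pinch_z is the z of the grasp point in the tool frame, in m); z points along the fingers, x is the direction in which the jaws open and shut, and the axes are right-handed (so a half turn about z gives the same grasp; the last joint's range is limited). The gripper opens to 94 mm and grips with 3 to 60 N. Pads are 16 mm wide; open, the fingers measure 119 mm over their backs; the gripper's body (75 mm by 177 mm) begins 78 mm behind the grasp point.
Start: joints at [1.073, 0.245, 1.558, -0, 1.339, -0.174], TCP at [0.207, 0.616, 0.205] pointing down, gripper open.
Joint ranges: [-3.13, 3.13], [-1.02, 2.26], [0.13, 2.54], [-0.95, 4.09], [0.21, 2.88], [-2.74, 2.74]. Speed limits (rad/s): [2.57, 2.57, 3.14, 3.14, 3.14, 3.14].

### API

Orientations are given as a 3x3 rotation matrix whose columns are the frame's x, y, z axes.
In Python, from station import sense, capture, camera_model, close_job, pinch_z gives the robot as it stands. The module is installed in compiled form; this text tells all that it offers.
- The arm moves only by the tool move_arm, never from a script. Its argument "moves" is a list of rows, each a list of 4 numbers: the shift along the tool's x, y, z in mm, then the turn about the tool's z in degrees. A call has 1 to 10 rows; each row is the pose to reach, as a shift and turn from the pose commanded when the call began, along the tool's axes at that moment; what a row does not reach only later rows make up. A row lasts 1/12 s, in which the tool goes at most 41.7 mm and 7.16 degrees, less where a joint would pass 70% of its speed; a pose out of reach is approached as far as the arm can. A call with a gripper value outside its range is refused whole. "claw" is the opening, from 0 (shut) to 1 (fully open), set as the call begins (left out, the last holds). The fingers move at their own pace and stop on an object; "grip_force" is the grip in N (left out, the last holds). Time passes only in rows, so rows that repeat a pose let the fingers close. It gives the time, the measured TCP pose, the force and the opening at its end, in the units of the state.
- sense(): the state, without advancing time (a new reading comes with each control period).
- capture(name): name is "scene" or "side" or "wrist"; returns (picture, depth): 384x512x3 uint8, red, green, blue; 384x512 float32, m along the optical axis (not along the pixel's ray), 0 where there is no reading.
- camera_model(name): a dict with "fx", "fy", "cx", "cy" (pixels), "extrinsics" (4x4, takes a point from world to camera coordinates); the wrist camera has in their place "tool_from_camera" (4x4, takes a point from camera to tool coordinates, whose origin is the TCP and whose axes are the tool frame's). Camera axes: x right, y down, z forward; pixel columns grow to the right and rows downward; lengths in m; the calibration is good to about 2 mm. A picture is of the moment at which its call begins: read the wrist's pose just before it. camera_model takes no time and is no camera call.
- close_job(): hands the job in, once; it reports no verdict.
The state is a dict: "t": time; "q": joint angles; "joint_velocities": joint speeds; "joint_efforts": joint torques, N m; "position": TCP position; "orientation": TCP orientation; "force": force on the tool from outside, world axes, zero at the start; "moment": the same for the moment, N m; "gripper_width": finger opening in m.
Only numpy, scipy, OpenCV 4.12 (cv2) and the standard library are available. Lean on these libraries where they do the work, as an engineer would, in place of code of your own. Each camera call takes 0.05 s, during which the arm holds its last target.

## Working session

There is one attempt and no reset: what is moved stays moved. The work goes in short steps, Python scripts to look and compute and a tool call to move; the robot and the scene stay as the last step left them, time stands still between calls to the robot, and variables do not carry over. Pictures are saved under pics/ and viewed, and the job is handed in when it is done.

Besides the shell and the picture viewer there is one more tool, called after "Emit:" as name([rows], argument=value, ...), one row to a line, values as JSON. move_arm: Moves the arm, as the interface text tells. Its arguments: {"type":"object","properties":{"moves":{"type":"array","items":{"type":"array","items":{"type":"number"}}},"claw":{"type":"number"},"grip_force":{"type":"number"}},"required":["moves"]}

```bash
mkdir -p pics; cat > h.py <<'E'
import numpy as np, cv2
from station import *
def snap(n,tag):
    p,d=capture(n); cv2.imwrite(f'pics/{tag}.png',p[:,:,::-1]); np.save(f'pics/{tag}.npy',d); return p,d
def w(n,d,u,v,r=1):
    m=camera_model(n); z=np.median([x for x in d[v-r:v+r+1,u-r:u+r+1].ravel() if x>0])
    c=np.array([(u-m['cx'])/m['fx']*z,(v-m['cy'])/m['fy']*z,z,1]); return (np.linalg.inv(m['extrinsics'])@c)[:3]
def cloud(n,d):
    m=camera_model(n); v,u=np.indices(d.shape); c=np.stack([(u-m['cx'])/m['fx']*d,(v-m['cy'])/m['fy']*d,d,np.ones_like(d)],-1)
    return (c@np.linalg.inv(m['extrinsics']).T)[...,:3]
E
python3 - <<'E'
from h import *
for n in('scene','side'): snap(n,n+'0')
print(sense(),pinch_z)
a=[cv2.imread(f'pics/{n}0.png') for n in('scene','side')]
E
```

```text
{'t': 0.1, 'q': array([ 1.07288617e+00,  2.45734592e-01,  1.55884750e+00,  3.78029464e-05,
        1.33872686e+00, -1.74103487e-01]), 'joint_velocities': array([ 0.00070801, -0.00274582, -0.00284141,  0.00246364, -0.00029576,
        0.00040213]), 'joint_efforts': array([ 1.57587179e-03, -4.16914308e+01, -3.15526128e+01,  6.86529139e-02,
        3.09959427e-02, -9.53734661e-05]), 'position': array([0.20654576, 0.61575308, 0.20448572]), 'orientation': array([[ 3.18185249e-01,  9.48028175e-01, -8.52010172e-04],
       [ 9.48027063e-01, -3.18186215e-01, -1.49033905e-03],
       [-1.68398131e-03, -3.33524798e-04, -9.99998526e-01]]), 'force': array([ 0.33982334, -0.21743397, -0.16924962]), 'moment': array([-0.03048682, -0.06674007, -0.00623633]), 'gripper_width': 0.09404223603313733} -0.0188
```

View pics/scene0.png

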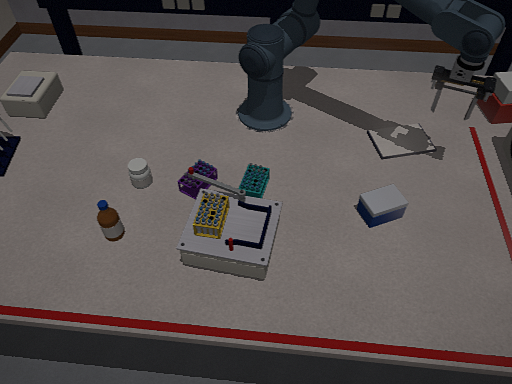

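View pics/side0.png

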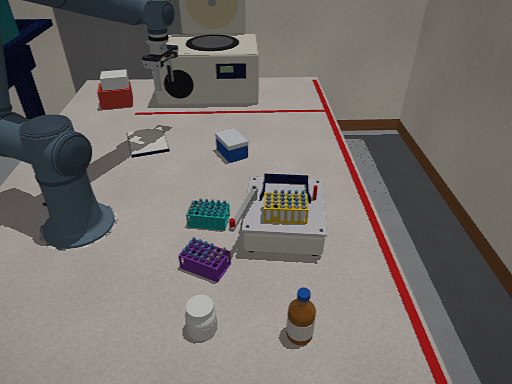

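Candidates shaped like the rack: yellow on the deck at scene (211,213), purple at (197,178), turquoise at (255,180). Yellow is the one on the deck, so I choose it. Now a close crop and measurements.

```bash
python3 - <<'E'
from h import *
for n,b in(('scene',(165,150,135,130)),('side',(170,160,170,120))):
    p=cv2.imread(f'pics/{n}0.png'); x,y,ww,hh=b
    cv2.imwrite(f'pics/{n}0c.png',cv2.resize(p[y:y+hh,x:x+ww],None,fx=4.5 if n=='scene' else 4.5,fy=4.5,interpolation=cv2.INTER_CUBIC))
    d=np.load(f'pics/{n}0.npy'); c=cloud(n,d); z=c[...,2]
    m=(abs(z-.1)<.004)&(d>0); m[:y]=0;m[y+hh:]=0;m[:,:x]=0;m[:,x+ww:]=0
    P=c[m][:,:2]; r=cv2.minAreaRect((P*1000).astype(np.float32)); print(n,m.sum(),r,np.median(z[m]))
    hsv=cv2.cvtColor(p,cv2.COLOR_BGR2HSV)
    ym=(abs(hsv[...,0].astype(int)-25)<7)&(hsv[...,1]>140)&(hsv[...,2]>80)&(z>.12)&(z<.16); ym[:y]=0;ym[y+hh:]=0;ym[:,:x]=0;ym[:,x+ww:]=0
    print('rack',ym.sum(),cv2.minAreaRect((c[ym&(z>.143)][:,:2]*1000).astype(np.float32)),np.percentile(z[ym],[5,50,95]))
    print(camera_model(n)['extrinsics'].round(3).tolist(), camera_model(n)['fx'])
    rd=((hsv[...,0]<8)|(hsv[...,0]>172))&(hsv[...,1]>140)&(z>.105)&(z<.18);rd[:y]=0;rd[y+hh:]=0;rd[:,:x]=0;rd[:,x+ww:]=0
    k,l,s,ce=cv2.connectedComponentsWithStats(rd.astype(np.uint8))
    for i in range(1,k):
        if s[i,4]>3: print('red',ce[i],s[i,4],c[l==i].mean(0).round(4), z[l==i].max().round(4))
E
```

```text
scene 3737 ((639.4817504882812, -41.50990295410156), (261.31298828125, 235.75257873535156), 83.20233917236328) 0.10055496367343553
rack 290 ((634.7716064453125, -98.13261413574219), (75.5019302368164, 123.2719497680664), 85.79764556884766) [0.14746108 0.15073189 0.15431576]
[[-0.113, 0.993, -0.016, 0.057], [0.756, 0.076, -0.65, -0.339], [-0.645, -0.086, -0.759, 1.759], [0.0, 0.0, 0.0, 1.0]] 438.2528873097285
red [190.64285714 169.89285714] 28 [ 0.49   -0.1849  0.1565] 0.1652
red [230.5        243.30434783] 46 [ 0.7298 -0.0282  0.1322] 0.1523
side 2521 ((636.686279296875, -40.20591735839844), (263.5484924316406, 229.72413635253906), 83.53617095947266) 0.10080843573333864
rack 353 ((632.0925903320312, -96.33043670654297), (77.46440124511719, 118.67950439453125), 86.27204895019531) [0.13332688 0.15050324 0.15311874]
[[1.0, -0.029, -0.004, -0.542], [-0.02, -0.595, -0.804, 0.097], [0.021, 0.803, -0.595, 1.257], [0.0, 0.0, 0.0, 1.0]] 400.95057961950994
red [314.7   191.825] 40 [ 0.7252 -0.0299  0.1302] 0.1498
red [231.95238095 222.26190476] 42 [ 0.4862 -0.1869  0.155 ] 0.1623
```

```bash
python3 - <<'E'
from h import *
print({k:np.round(v,4).tolist() for k,v in camera_model('wrist').items()})
E
```

```text
{'fx': 265.1045, 'fy': 265.1045, 'cx': 258.1399, 'cy': 190.2472, 'tool_from_camera': [[1.0, 0.0004, 0.0004, -0.001], [-0.0005, 0.9591, 0.283, -0.0834], [-0.0003, -0.283, 0.9591, -0.1797], [0.0, 0.0, 0.0, 1.0]]}
```

View pics/scene0c.png

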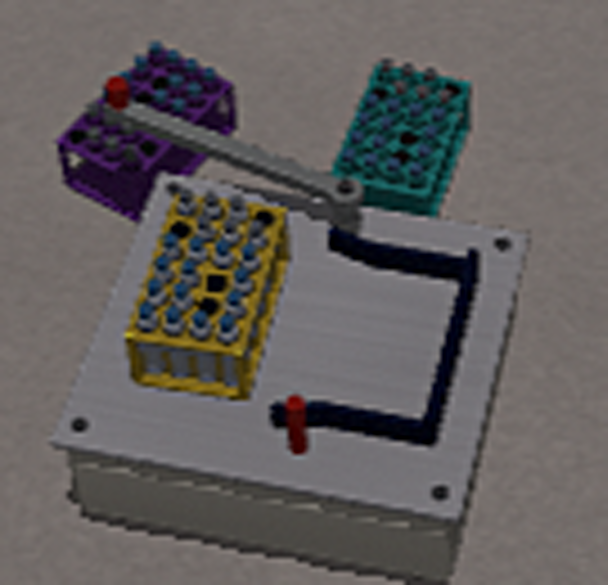

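View pics/side0c.png

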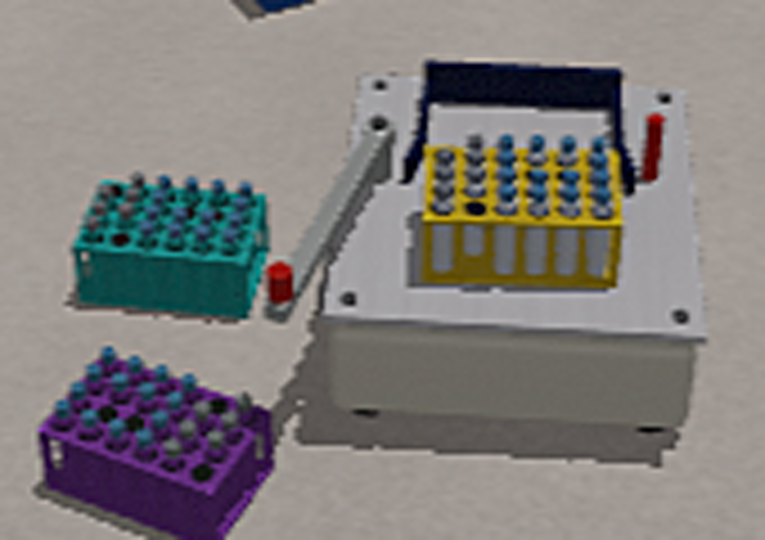

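Yellow rack confirmed on the deck. Its near top corner is about scene (195,226), and the pivot about (241,192). The knob is at scene (191,170) and side (232,222), the post at scene (230,243). Next I move over behind the rack.

Emit:
move_arm([
  [-15,15,-20,7],
  [-45,45,-40,14],
  [-72,76,-56,21],
  [-99,105,-56,28],
  [-126,134,-56,35],
  [-153,163,-56,42],
  [-180,192,-56,49],
  [-207,221,-56,56],
  [-234,250,-56,63],
  [-261,278,-56,70],
], claw=0.6)

```text
t: 0.93
position: [0.3876, 0.2785, 0.2612]
orientation: [[1.0, 0.019, -0.0], [0.019, -1.0, -0.0], [-0.0, 0.0, -1.0]]
force: [-0.3, 0.9, 0.2]
gripper_width: 0.0567
```

```bash
cat >> h.py <<'E'
C=np.array([.638,-.0408]); TH=np.radians(83.4)
R=np.array([[np.cos(TH),-np.sin(TH)],[np.sin(TH),np.cos(TH)]])
def go(sx,sy,z,yaw=None,C=C,R=R):
    s=sense(); p=s['position'];O=s['orientation']; t=np.r_[C+R@np.array([sx,sy])/1000,z]
    yw=np.degrees(np.arctan2(O[1,0],O[0,0])); 
    print('t',s['t'],'pos',p.round(4),'shaker',((p[:2]-C)@R*1000).round(1),'yaw',yw.round(2),'shift',(O.T@(t-p)*1000).round(1),'turn',None if yaw is None else round(yw-yaw,2),'F',s['force'].round(1),'Fsh',(s['force'][:2]@R).round(1))
E
python3 -c "
from h import *
go(-125,0,.26,-6.6)"
```

```text
t 0.9333 pos [0.3876 0.2785 0.2612] shaker [288.4 285.4] yaw 1.11 shift [227.4 447.9   1.2] turn 7.71 F [-0.3  0.9  0.2] Fsh [0.9 0.4]
```

Emit:
move_arm([
  [18,36,0,2],
  [37,72,0,4],
  [55,108,0,6],
  [73,144,0,7.7],
  [91,180,0,7.7],
  [110,216,0,7.7],
  [128,252,0,7.7],
  [146,288,0,7.7],
  [164,324,0,7.7],
  [183,360,0,7.7],
])

```text
t: 1.77
position: [0.5796, -0.0769, 0.261]
orientation: [[0.994, -0.109, -0.001], [-0.109, -0.994, 0.0], [-0.001, -0.0, -1.0]]
force: [1.1, 0.2, 1.3]
gripper_width: 0.0564
```

```bash
python3 - <<'E'
from h import *
go(-125,0,.26,-6.6)
s=sense(); p,d=snap('wrist','w1')
m=camera_model('wrist'); T=np.eye(4);T[:3,:3]=s['orientation'];T[:3,3]=s['position']; W=T@m['tool_from_camera']
v,u=np.indices(d.shape); c=np.stack([(u-m['cx'])/m['fx']*d,(v-m['cy'])/m['fy']*d,d,np.ones_like(d)],-1)@W.T
np.save('pics/w1c.npy',c[...,:3]); z=c[...,2]
h=cv2.cvtColor(p,cv2.COLOR_RGB2HSV)
S=(c[...,:2]-C)@R*1000
nav=(abs(h[...,0].astype(int)-115)<12)&(h[...,1]>100)&(z>.112)&(z<.135)&(abs(S[...,0])<140)&(abs(S[...,1])<110)
print('navy',nav.sum(),np.percentile(S[nav],[1,99],axis=0))
y=(abs(h[...,0].astype(int)-25)<7)&(h[...,1]>140)&(z>.145)&(z<.155)
if y.sum(): print('rack',cv2.minAreaRect(S[y].astype(np.float32)))
r=((h[...,0]<8)|(h[...,0]>172))&(h[...,1]>140)&(z>.142)
k,l,s,ce=cv2.connectedComponentsWithStats(r.astype(np.uint8))
for i in range(1,k):
    if s[i,4]>10: print('red',ce[i],S[l==i].mean(0))
dk=(abs(z-.1)<.003); print(np.median(z[dk]))
print(cv2.minAreaRect(S[dk].astype(np.float32)))
E
```

```text
t 1.7667 pos [ 0.5796 -0.0769  0.261 ] shaker [-42.5  53.9] yaw -6.28 shift [53.4 82.8  0.9] turn 0.32 F [1.1 0.2 1.3] Fsh [ 0.4 -1.1]
navy 2290 [[  7.47494964 -70.08724985]
 [105.72803404  71.92744764]]
rack ((-55.26871871948242, -0.5242195129394531), (74.52417755126953, 118.6496353149414), 2.092756748199463)
red [387.26168224 127.43925234] [ 24.43084252 -83.857091  ]
red [444.78125 337.78125] [-18.03084727   4.92646974]
0.10049840400291929
((-109.89584350585938, 0.28060150146484375), (481.8138122558594, 230.1073760986328), 0.001054402207955718)
```

View pics/w1.png

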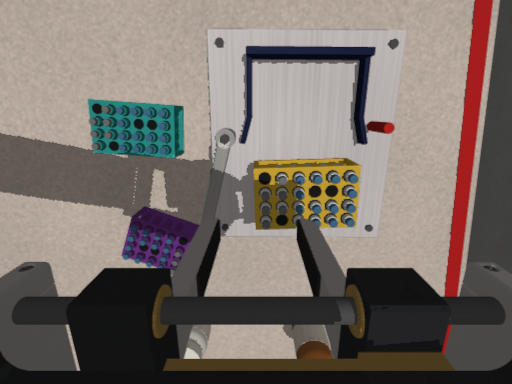

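The wrist view shows the yellow rack at (305,195), bay mouth at (245,140)–(362,140), post at (380,127), bar from (226,138) down to the left finger. I check the bottle/jar clearance before descending.

```bash
python3 - <<'E'
from h import *
d=np.load('pics/side0.npy')
for u,v in((304,295),(200,303),(231,222)):
    q=w('side',d,u,v); print(q.round(3),((q[:2]-C)@R*1000).round(0))
go(-128,1,.112,-6.6)
E
```

```text
[ 0.64  -0.421  0.151] [-378.  -46.]
[ 0.414 -0.384  0.086] [-367.  183.]
[ 0.484 -0.189  0.158] [-165.  136.]
t 1.8167 pos [ 0.5819 -0.0827  0.2604] shaker [-48.1  50.9] yaw -6.56 shift [ 49.7  79.5 148.7] turn 0.04 F [-2.5 -4.   0.3] Fsh [-4.3  2. ]
```

Emit:
move_arm([
  [24,35,0,0],
  [49,72,0,0],
  [49,72,0,0],
  [49,72,0,0],
  [49,72,0,0],
])

```text
t: 2.23
position: [0.6198, -0.1514, 0.2608]
orientation: [[0.994, -0.109, -0.001], [-0.109, -0.994, 0.001], [-0.001, -0.001, -1.0]]
force: [-0.4, -0.0, 0.2]
gripper_width: 0.0562
```

```bash
python3 -c "
from h import *
go(-128,1,.112,-6.6)"
```

```text
t 2.2333 pos [ 0.6198 -0.1514  0.2608] shaker [-112.     5.3] yaw -6.27 shift [  4.5  16.2 148.8] turn 0.33 F [-0.4 -0.   0.2] Fsh [-0.1  0.4]
```

Emit:
move_arm([
  [4.5,16,0,0.3],
  [4.5,16,25,0.3],
  [4.5,16,55,0.3],
  [4.5,16,85,0.3],
  [4.5,16,115,0.3],
  [4.5,16,138,0.3],
  [4.5,16,148,0.3],
  [4.5,16,148,0.3],
  [4.5,16,148,0.3],
])

```text
t: 2.98
position: [0.6233, -0.1681, 0.1144]
orientation: [[0.994, -0.114, 0.001], [-0.114, -0.994, -0.0], [0.001, 0.0, -1.0]]
force: [0.8, 0.3, -0.8]
gripper_width: 0.0563
```

```bash
python3 -c "
from h import *
go(14,1,.112,-6.6)"
```

```text
t 2.9833 pos [ 0.6233 -0.1681  0.1144] shaker [-128.1   -0. ] yaw -6.52 shift [  -0.8 -142.1    2.3] turn 0.08 F [ 0.8  0.3 -0.8] Fsh [ 0.4 -0.7]
```

Emit:
move_arm([
  [0,-6,0,0],
  [0,-12,0,0],
  [0,-18,0,0],
  [0,-23,0,0],
  [0,-28,0,0],
  [0,-33,0,0],
  [0,-38,0,0],
  [0,-43,0,0],
  [0,-48,0,0],
  [0,-53,0,0],
])

```text
t: 3.82
position: [0.6297, -0.1163, 0.1144]
orientation: [[0.993, -0.114, 0.002], [-0.114, -0.993, -0.002], [0.002, 0.002, -1.0]]
force: [-1.0, -5.6, 3.5]
gripper_width: 0.056
```

Emit:
move_arm([
  [0,-5,0,0],
  [0,-10,0,0],
  [0,-15,0,0],
  [0,-20,0,0],
  [0,-25,0,0],
  [0,-30,0,0],
  [0,-30,0,0],
  [0,-30,0,0],
])

```text
t: 4.48
position: [0.6328, -0.0862, 0.1143]
orientation: [[0.993, -0.114, 0.001], [-0.114, -0.993, -0.001], [0.001, 0.001, -1.0]]
force: [-1.4, -3.7, 4.3]
gripper_width: 0.0564
```

```bash
python3 - <<'E'
from h import *
go(14,1,.112,-6.6)
for n in('scene','side'): snap(n,n+'1')
a=cv2.imread('pics/scene1.png')[160:290,165:300];b=cv2.imread('pics/side1.png')[160:290,170:340]
cv2.imwrite('pics/c1.png',cv2.resize(np.hstack([a,b]),None,fx=2.6,fy=2.6,interpolation=cv2.INTER_CUBIC))
E
```

```text
t 4.4833 pos [ 0.6328 -0.0862  0.1143] shaker [-45.7  -0. ] yaw -6.55 shift [ -1.  -59.7   2.2] turn 0.05 F [-1.4 -3.7  4.3] Fsh [-3.9  1. ]
```

View pics/c1.png

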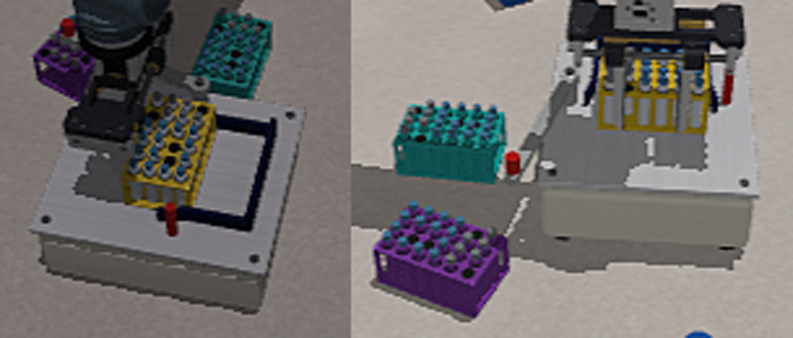

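The rack is upright and entering the mouth, squarely on both fingers (scene crop (165,150)). I keep pushing, more slowly.

Emit:
move_arm([
  [0,-4,0,0],
  [0,-8,0,0],
  [0,-12,0,0],
  [0,-16,0,0],
  [0,-20,0,0],
  [0,-24,0,0],
  [0,-28,0,0],
  [0,-32,0,0],
  [0,-32,0,0],
])

```text
t: 5.33
position: [0.6365, -0.0542, 0.1141]
orientation: [[0.993, -0.114, 0.001], [-0.114, -0.993, -0.001], [0.001, 0.001, -1.0]]
force: [-0.9, -4.1, 4.2]
gripper_width: 0.0566
```

Emit:
move_arm([
  [0,-4,0,0],
  [0,-8,0,0],
  [0,-12,0,0],
  [0,-15,0,0],
  [0,-18,0,0],
  [0,-18,0,0],
])

```text
t: 5.83
position: [0.6385, -0.0364, 0.1141]
orientation: [[0.993, -0.114, 0.001], [-0.114, -0.993, -0.001], [0.001, 0.001, -1.0]]
force: [-0.9, -5.4, 4.1]
gripper_width: 0.0566
```

```bash
python3 -c "
from h import *
go(14,1,.112,-6.6)"
```

```text
t 5.8333 pos [ 0.6385 -0.0364  0.1141] shaker [ 4.5 -0. ] yaw -6.56 shift [-1.  -9.5  2.1] turn 0.04 F [-0.9 -5.4  4.1] Fsh [-5.5  0.3]
```

Emit:
move_arm([
  [0,-2,0,0],
  [0,-4,0,0],
  [0,-6,0,0],
  [0,-6,0,0],
])

```text
t: 6.17
position: [0.6392, -0.0307, 0.1141]
orientation: [[0.993, -0.115, 0.001], [-0.115, -0.993, -0.001], [0.001, 0.001, -1.0]]
force: [-1.4, -5.4, 3.9]
gripper_width: 0.0559
```

Emit:
move_arm([
  [0,-1,0,0],
  [0,-2,0,0],
  [0,-2,0,0],
])

```text
t: 6.42
position: [0.6394, -0.0289, 0.1141]
orientation: [[0.993, -0.115, 0.001], [-0.115, -0.993, -0.001], [0.001, 0.001, -1.0]]
force: [-1.5, -6.2, 4.2]
gripper_width: 0.0562
```

Emit:
move_arm([
  [0,-1,0,0],
  [0,-1,0,0],
])

```text
t: 6.58
position: [0.6395, -0.028, 0.1141]
orientation: [[0.993, -0.115, 0.001], [-0.115, -0.993, -0.002], [0.001, 0.002, -1.0]]
force: [-2.1, -6.4, 4.6]
gripper_width: 0.0564
```

Emit:
move_arm([
  [0,-1,0,0],
  [0,-1,0,0],
])

```text
t: 6.75
position: [0.6396, -0.027, 0.114]
orientation: [[0.993, -0.115, 0.001], [-0.115, -0.993, -0.002], [0.001, 0.002, -1.0]]
force: [-2.2, -6.7, 5.1]
gripper_width: 0.0568
```

Emit:
move_arm([
  [0,-1,0,0],
  [0,-1,0,0],
])

```text
t: 6.92
position: [0.6397, -0.0261, 0.1141]
orientation: [[0.993, -0.115, 0.001], [-0.115, -0.993, -0.002], [0.001, 0.002, -1.0]]
force: [-2.0, -6.3, 3.6]
gripper_width: 0.0563
```

Emit:
move_arm([
  [0,-1,0,0],
  [0,-1,0,0],
])

```text
t: 7.08
position: [0.6397, -0.0261, 0.1141]
orientation: [[0.993, -0.115, 0.0], [-0.115, -0.993, -0.004], [0.001, 0.004, -1.0]]
force: [-2.4, -8.9, 5.0]
gripper_width: 0.0563
```

Emit:
move_arm([
  [0,-1,0,0],
  [0,-1,0,0],
  [0,-1,0,0],
])

```text
t: 7.33
position: [0.6397, -0.0261, 0.1141]
orientation: [[0.993, -0.115, -0.0], [-0.115, -0.993, -0.005], [0.001, 0.005, -1.0]]
force: [-3.2, -11.6, 4.8]
gripper_width: 0.0565
```

```bash
python3 - <<'E'
from h import *
go(14,1,.112,-6.6)
E
```

```text
t 7.3333 pos [ 0.6397 -0.0261  0.1141] shaker [14.8  0. ] yaw -6.6 shift [-1.   0.8  2.1] turn -0.0 F [ -3.2 -11.6   4.8] Fsh [-11.9   1.8]
```

Stalled at x≈14.8 mm (expected 14.5) with rising force: home. Back off, rise, and look.

Emit:
move_arm([
  [0,4,0,0],
  [0,12,0,0],
  [0,30,0,0],
  [0,60,0,0],
  [0,90,-20,0],
  [0,110,-60,0],
  [0,110,-100,0],
  [0,110,-140,0],
  [0,110,-140,0],
], claw=0)

```text
t: 8.08
position: [0.631, -0.1339, 0.2636]
orientation: [[0.993, -0.115, 0.015], [-0.115, -0.993, -0.004], [0.015, 0.002, -1.0]]
force: [1.2, 0.1, 1.9]
gripper_width: 0.0012
```

```bash
python3 - <<'E'
from h import *
s=sense(); p,d=snap('wrist','w2')
m=camera_model('wrist'); T=np.eye(4);T[:3,:3]=s['orientation'];T[:3,3]=s['position']; W=T@m['tool_from_camera']
v,u=np.indices(d.shape); c=np.stack([(u-m['cx'])/m['fx']*d,(v-m['cy'])/m['fy']*d,d,np.ones_like(d)],-1)@W.T
z=c[...,2]; h=cv2.cvtColor(p,cv2.COLOR_RGB2HSV); S=(c[...,:2]-C)@R*1000
y=(abs(h[...,0].astype(int)-25)<7)&(h[...,1]>140)&(z>.145)&(z<.155)&(abs(S[...,0])<140)&(abs(S[...,1])<110)
print('rack',cv2.minAreaRect(S[y].astype(np.float32)))
nav=(abs(h[...,0].astype(int)-115)<12)&(h[...,1]>100)&(z>.112)&(z<.135)&(abs(S[...,0])<140)&(abs(S[...,1])<110)
print('navy',np.percentile(S[nav],[1,99],axis=0))
go(-140,150,.126,-6.6)
E
```

```text
rack ((57.09823226928711, -1.5191993713378906), (67.63387298583984, 119.67874145507812), 0.10098765045404434)
navy [[  4.8909926  -72.74287117]
 [ 98.19163062  73.96473393]]
t 8.1333 pos [ 0.6296 -0.1331  0.2593] shaker [-92.6  -2.3] yaw -6.56 shift [-153.7   47.1  131.8] turn 0.04 F [ 0.   0.8 -0.7] Fsh [0.8 0.1]
```

View pics/w2.png

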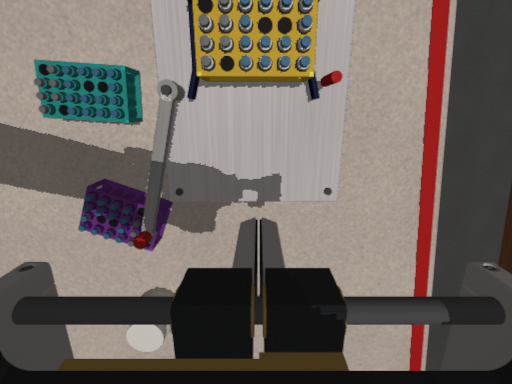

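Rack front edge is at image (255,80), seated between the rails and square. Bar runs from (170,90) to the knob at (143,240), still open. Next I place the closed fingers outside the bar, on its +y side.

Emit:
move_arm([
  [-20,4,0,0],
  [-50,8,0,0],
  [-80,12,0,0],
  [-110,16,0,0],
  [-140,22,0,0],
  [-164,22,0,0],
  [-164,22,0,0],
  [-164,22,0,0],
])

```text
t: 8.8
position: [0.4606, -0.1348, 0.2518]
orientation: [[0.993, -0.114, -0.001], [-0.114, -0.993, 0.002], [-0.002, -0.002, -1.0]]
force: [0.0, -0.2, -0.0]
gripper_width: 0.0002
```

```bash
python3 - <<'E'
from h import *
go(-117,164,.126,-6.6)
E
```

```text
t 8.8 pos [ 0.4606 -0.1348  0.2518] shaker [-113.7  165.4] yaw -6.57 shift [  1.6   3.5 125.8] turn 0.03 F [ 0.  -0.2 -0. ] Fsh [-0.2 -0.1]
```

Emit:
move_arm([
  [0,3,25,0],
  [0,3,55,0],
  [0,3,85,0],
  [0,3,110,0],
  [0,3,125,0],
  [0,3,125,0],
  [0,3,125,0],
])

```text
t: 9.38
position: [0.4612, -0.138, 0.1272]
orientation: [[0.994, -0.114, -0.002], [-0.114, -0.994, 0.002], [-0.003, -0.002, -1.0]]
force: [0.6, -0.1, -0.3]
gripper_width: 0.0003
```

```bash
python3 - <<'E'
from h import *
go(-117,164,.126,-6.6)
p=(sense()['position'][:2]-C)@R*1000
for a in [1.81,1.7,1.6,1.5,1.4,1.3,1.2,1.1,1.0,.9,.8,.7,.6,.5,.4,.3,.2,.1,.05,0]:
    e=np.array([-np.sin(a),-np.cos(a)]);n=np.array([-np.cos(a),np.sin(a)])
    t=np.array([11,93])+140*e+(7+12.5*abs(n[1])+8*abs(n[0]))*n; print(a,t.round(1),'tool',(-(t-p)[::-1]).round(0))
p,d=snap('scene','s2'); cv2.imwrite('pics/s2c.png',cv2.resize(p[150:280,165:300,::-1],None,fx=4,fy=4,interpolation=cv2.INTER_CUBIC))
E
```

```text
t 9.3833 pos [ 0.4612 -0.138   0.1272] shaker [-116.8  164.5] yaw -6.52 shift [0.5 0.2 1.2] turn 0.08 F [ 0.6 -0.1 -0.3] Fsh [-0.1 -0.6]
1.81 [-120.   146.6] tool [18.  3.]
1.7 [-125.2  131.3] tool [33.  8.]
1.6 [-128.4  116.8] tool [48. 12.]
1.5 [-130.1  103.1] tool [61. 13.]
1.4 [-130.5   89.6] tool [75. 14.]
1.3 [-129.6   76. ] tool [89. 13.]
1.2 [-127.3   62.4] tool [102.  10.]
1.1 [-123.6   48.9] tool [116.   7.]
1.0 [-118.6   35.7] tool [129.   2.]
0.9 [-112.2   23. ] tool [141.  -5.]
0.8 [-104.4   10.9] tool [154. -12.]
0.7 [-95.4  -0.4] tool [165. -21.]
0.6 [-85.1 -10.9] tool [175. -32.]
0.5 [-73.7 -20.3] tool [185. -43.]
0.4 [-61.2 -28.5] tool [193. -56.]
0.3 [-47.9 -35.3] tool [200. -69.]
0.2 [-33.8 -40.8] tool [205. -83.]
0.1 [-19.1 -44.7] tool [209. -98.]
0.05 [-11.6 -46. ] tool [ 211. -105.]
0 [ -4. -47.] tool [ 211. -113.]
```

View pics/s2c.png

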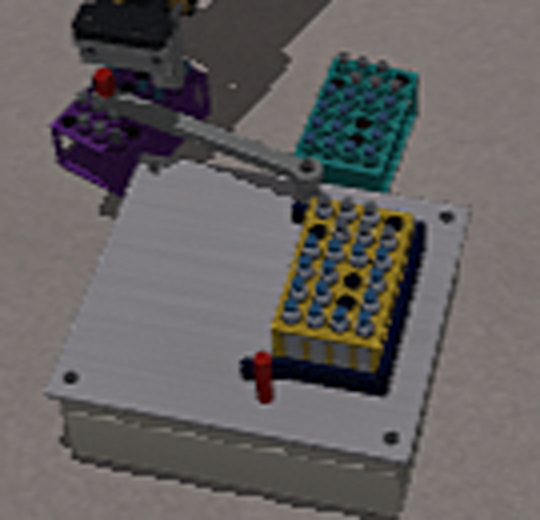

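The rack is home against the back stop, and the fingers stand behind the bar (knob at crop (103,82)). Now sweep.

Emit:
move_arm([
  [9,2,0,0],
  [18,4,0,0],
  [26,6,0,0],
  [33,8,0,0],
  [41,10,0,0],
  [48,12,0,0],
  [55,13,0,0],
  [61,13,0,0],
  [68,14,0,0],
  [75,14,0,0],
])

```text
t: 10.27
position: [0.5347, -0.1611, 0.1283]
orientation: [[0.993, -0.114, -0.0], [-0.114, -0.993, 0.0], [-0.0, -0.0, -1.0]]
force: [-1.1, 1.1, -0.1]
gripper_width: 0.0008
```

```bash
python3 - <<'E'
from h import *
go(-118.6,35.7,.127,-6.6)
p,d=snap('scene','s3'); cv2.imwrite('pics/s3c.png',cv2.resize(p[150:280,165:300,::-1],None,fx=4,fy=4,interpolation=cv2.INTER_CUBIC))
E
```

```text
t 10.2667 pos [ 0.5347 -0.1611  0.1283] shaker [-131.4   88.8] yaw -6.55 shift [ 53.1 -12.8   1.3] turn 0.05 F [-1.1  1.1 -0.1] Fsh [0.9 1.2]
```

View pics/s3c.png

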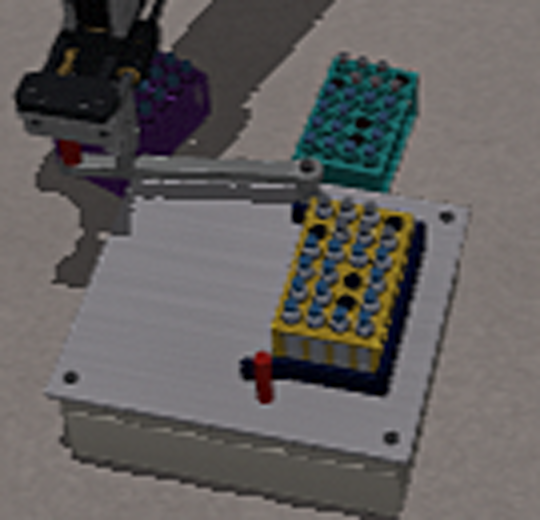

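The bar follows: it now runs from the pivot (310,168) to the knob (70,152), with the fingers just inside the knob. Continue.

Emit:
move_arm([
  [7,0,1,0],
  [14,-1,2,0],
  [20,-2,2,0],
  [27,-4,2,0],
  [34,-5,2,0],
  [41,-7,2,0],
  [47,-9,2,0],
  [54,-12,2,0],
  [60,-15,2,0],
  [66,-19,2,0],
])

```text
t: 11.15
position: [0.6026, -0.1495, 0.1265]
orientation: [[0.993, -0.114, 0.0], [-0.114, -0.993, -0.0], [0.0, 0.0, -1.0]]
force: [-0.3, -0.0, -0.0]
gripper_width: 0.0003
```

```bash
python3 - <<'E'
from h import *
go(-112.2,23,.127,-6.6)
p0=(sense()['position'][:2]-C)@R*1000
for a in [.9,.8,.7,.6,.5,.4,.3,.2,.1,.05,0]:
    e=np.array([-np.sin(a),-np.cos(a)]);n=np.array([-np.cos(a),np.sin(a)])
    t=np.array([11,93])+140*e+(7+12.5*abs(n[1])+8*abs(n[0]))*n; print(a,'tool',(-(t-p0)[::-1]).round(0))
p,d=snap('scene','s4'); cv2.imwrite('pics/s4c.png',cv2.resize(p[150:280,165:300,::-1],None,fx=4,fy=4,interpolation=cv2.INTER_CUBIC))
E
```

```text
t 11.15 pos [ 0.6026 -0.1495  0.1265] shaker [-112.1   22.6] yaw -6.56 shift [-0.4  0.1 -0.5] turn 0.04 F [-0.3 -0.  -0. ] Fsh [-0.   0.3]
0.9 tool [-0.  0.]
0.8 tool [12. -8.]
0.7 tool [ 23. -17.]
0.6 tool [ 34. -27.]
0.5 tool [ 43. -38.]
0.4 tool [ 51. -51.]
0.3 tool [ 58. -64.]
0.2 tool [ 63. -78.]
0.1 tool [ 67. -93.]
0.05 tool [  69. -100.]
0 tool [  70. -108.]
```

View pics/s4c.png

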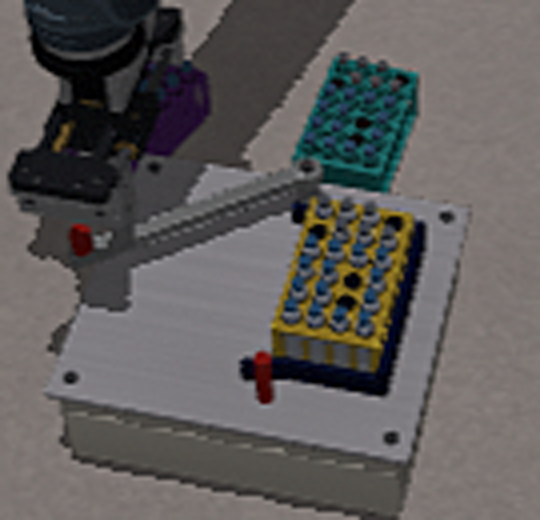

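The bar is at about 0.9 rad with its knob at (80,240), and the rack has not moved. Continue.

Emit:
move_arm([
  [6,-4,0,0],
  [12,-8,0,0],
  [18,-12,0,0],
  [23,-17,0,0],
  [29,-22,0,0],
  [34,-27,0,0],
  [39,-33,0,0],
  [43,-38,0,0],
  [47,-44,0,0],
  [51,-51,0,0],
])

```text
t: 12.03
position: [0.6588, -0.1044, 0.1265]
orientation: [[0.993, -0.114, -0.0], [-0.114, -0.993, -0.0], [-0.0, 0.0, -1.0]]
force: [-0.6, 0.4, -0.1]
gripper_width: 0.0008
```

Emit:
move_arm([
  [4,-6,0,0],
  [7,-13,0,0],
  [10,-20,0,0],
  [12,-27,0,0],
  [14,-34,0,0],
  [15,-39,0,0],
  [16,-44,0,0],
  [16,-44,0,0],
])

```text
t: 12.7
position: [0.6796, -0.0619, 0.1265]
orientation: [[0.994, -0.113, 0.0], [-0.113, -0.994, 0.0], [0.0, -0.0, -1.0]]
force: [0.1, 0.5, 0.4]
gripper_width: 0.0003
```

```bash
python3 - <<'E'
from h import *
go(-4,-47,.127,-6.6)
p,d=snap('scene','s5'); cv2.imwrite('pics/s5c.png',cv2.resize(p[150:280,165:300,::-1],None,fx=4,fy=4,interpolation=cv2.INTER_CUBIC))
E
```

```text
t 12.7 pos [ 0.6796 -0.0619  0.1265] shaker [-16.2 -43.8] yaw -6.5 shift [  3.2 -12.2  -0.5] turn 0.1 F [0.1 0.5 0.4] Fsh [ 0.5 -0.1]
```

View pics/s5c.png

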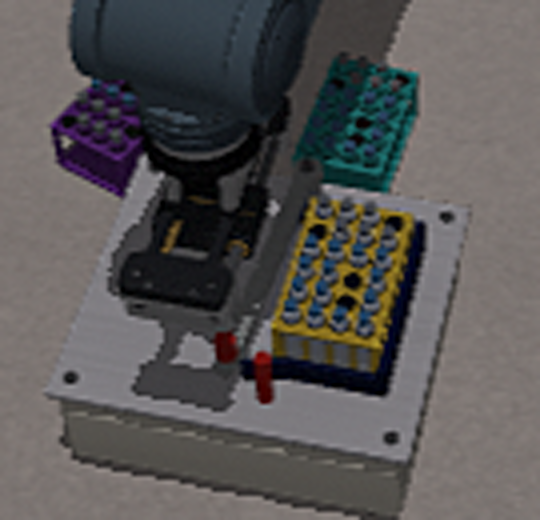

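The bar is nearly closed, with the knob at (226,347) just short of the post at (263,375). I finish in small steps, watching the force.

Emit:
move_arm([
  [1,-3,0,0],
  [2,-6,0,0],
  [3,-8,0,0],
  [3,-10,0,0],
  [3,-10,0,0],
])

```text
t: 13.17
position: [0.6836, -0.0531, 0.1265]
orientation: [[0.993, -0.114, 0.0], [-0.114, -0.993, 0.0], [0.0, -0.0, -1.0]]
force: [-0.5, 0.3, 0.3]
gripper_width: 0.0004
```

Emit:
move_arm([
  [0,-1,0,0],
  [0,-2,0,0],
  [0,-2,0,0],
])

```text
t: 13.42
position: [0.6837, -0.0513, 0.1265]
orientation: [[0.993, -0.114, 0.0], [-0.114, -0.993, 0.0], [0.0, -0.0, -1.0]]
force: [-0.4, -0.2, 0.0]
gripper_width: 0.0006
```

Emit:
move_arm([
  [0,-1,0,0],
  [0,-1,0,0],
])

```text
t: 13.58
position: [0.6838, -0.0508, 0.1265]
orientation: [[0.993, -0.114, 0.0], [-0.114, -0.993, -0.001], [0.0, 0.001, -1.0]]
force: [-1.3, -3.1, -0.4]
gripper_width: 0.0004
```

```bash
python3 - <<'E'
from h import *
go(-4,-47,.127,-6.6)
E
```

```text
t 13.5833 pos [ 0.6838 -0.0508  0.1265] shaker [ -4.6 -46.7] yaw -6.55 shift [ 0.3 -0.6 -0.5] turn 0.05 F [-1.3 -3.1 -0.4] Fsh [-3.2  1. ]
```

Contact with the post at the expected place. One more firm press, then withdraw.

Emit:
move_arm([
  [0,-1,0,0],
  [0,-1.5,0,0],
  [0,-1.5,0,0],
  [0,-1.5,0,0],
])

```text
t: 13.92
position: [0.6838, -0.0507, 0.1266]
orientation: [[0.993, -0.114, -0.0], [-0.114, -0.993, -0.003], [0.0, 0.003, -1.0]]
force: [-2.1, -6.4, -0.6]
gripper_width: 0.0006
```

Emit:
move_arm([
  [0,2,0,0],
  [0,8,0,0],
  [0,25,0,0],
  [0,50,0,0],
  [0,75,-20,0],
  [0,85,-60,0],
  [0,85,-100,0],
  [0,85,-135,0],
  [0,85,-135,0],
  [0,85,-135,0],
])

```text
t: 14.75
position: [0.6754, -0.1348, 0.2651]
orientation: [[0.993, -0.115, 0.006], [-0.115, -0.993, -0.002], [0.006, 0.001, -1.0]]
force: [0.0, -0.2, -0.8]
gripper_width: 0.0002
```

```bash
python3 - <<'E'
from h import *
go(0,0,.2)
s=sense(); p,d=snap('wrist','w3')
m=camera_model('wrist'); T=np.eye(4);T[:3,:3]=s['orientation'];T[:3,3]=s['position']; W=T@m['tool_from_camera']
v,u=np.indices(d.shape); c=np.stack([(u-m['cx'])/m['fx']*d,(v-m['cy'])/m['fy']*d,d,np.ones_like(d)],-1)@W.T
z=c[...,2]; h=cv2.cvtColor(p,cv2.COLOR_RGB2HSV); S=(c[...,:2]-C)@R*1000
y=(abs(h[...,0].astype(int)-25)<7)&(h[...,1]>140)&(z>.145)&(z<.155)&(abs(S[...,0])<140)&(abs(S[...,1])<110)
print('rack',cv2.minAreaRect(S[y].astype(np.float32)))
b=(z>.136)&(z<.143)&(h[...,1]<60)&(S[...,0]>-40)&(S[...,0]<21)&(abs(S[...,1])<100)
print('bar',b.sum(),cv2.minAreaRect(S[b].astype(np.float32)),'fit angle',np.polyfit(S[b][:,1],S[b][:,0],1))
p,d=snap('scene','s6'); cv2.imwrite('pics/s6c.png',cv2.resize(p[150:280,165:300,::-1],None,fx=4,fy=4,interpolation=cv2.INTER_CUBIC))
c=cloud('scene',d);z=c[...,2];h=cv2.cvtColor(p,cv2.COLOR_RGB2HSV);S=(c[...,:2]-C)@R*1000
y=(abs(h[...,0].astype(int)-25)<7)&(h[...,1]>140)&(z>.143)&(z<.156)&(abs(S[...,0])<140)&(abs(S[...,1])<110)
print('rack scene',cv2.minAreaRect(S[y].astype(np.float32)))
E
```

```text
t 14.75 pos [ 0.6754 -0.1348  0.2651] shaker [-89.1 -48. ] yaw -6.59 shift [-48.4 -89.2  64.7] turn None F [ 0.  -0.2 -0.8] Fsh [-0.2 -0. ]
rack ((59.58385467529297, -1.5972213745117188), (72.59693908691406, 119.85325622558594), 0.15997314453125)
bar 2295 ((12.362913131713867, 3.2249755859375), (20.635774612426758, 193.2654571533203), 1.33627450466156) fit angle [-8.57622386e-04  1.08162554e+01]
rack scene ((60.227073669433594, -4.103813171386719), (75.50238037109375, 124.24018096923828), 0.22131387889385223)
```

View pics/w3.png

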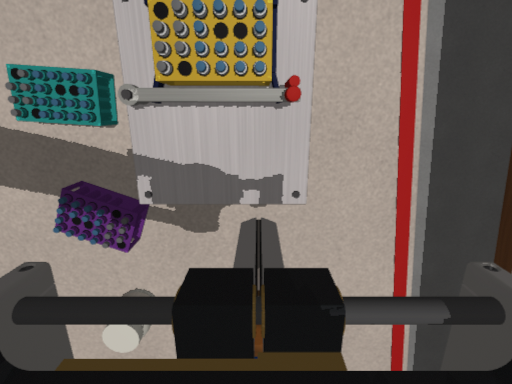

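View pics/s6c.png

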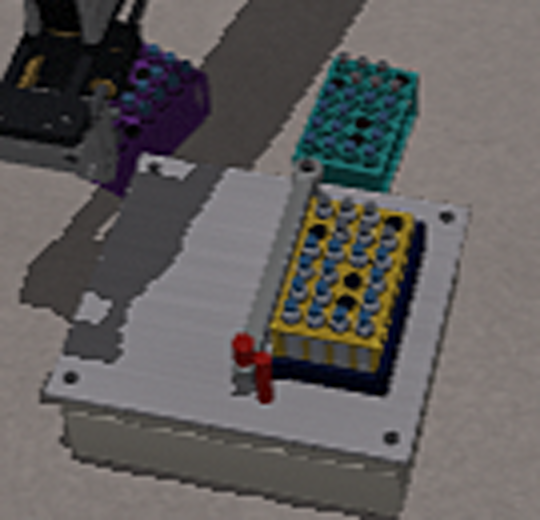

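The bar is closed against the post (wrist view (128,93)–(293,93), fitted angle about 0.001 rad). The rack is home, and the gripper is clear.

```bash
python3 -c "
from station import *
print(close_job())"
```

```text
the job is handed in; nothing more can be done
None
```

The yellow rack is home in the bay and the retaining bar is closed against the red stop post. I handed the job in at about 14.8 s of the 64 s allowed.

- **Rack:** I pushed it with two partly opened fingertips until it stalled on the back stop, with force rising to 12 N and the bar still at about 1.8 rad. The last wrist view puts its centre at x about 60 mm (home is 60), yaw about 0.003 rad, standing upright.
- **Bar:** I swept it shut with closed fingers and pressed it onto the post with about 6 N. Its fitted angle afterwards is about 0.001 rad.
- **Release:** The gripper is about 90 mm back from the bar and raised, with about 0 N on the wrist. I never moved near the bottle, jar or tip box, but I did not measure their positions again at the end.

**Disagreement:** The cameras differ on the rack's sideways offset, −1.6 mm from the wrist and −4.1 mm from the scene. The scene camera's rack outline came out about 4 mm too wide, and the rails only leave 2.5 mm of play, so I trust the wrist value. Both are within the 6 mm limit.

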